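# Put the tea tin away in the push-to-open drawer

### The job

Press the handleless green drawer front in so that its touch latch lets it spring ajar, and draw the drawer out. Take the red tea tin out of the spice rack and stand it on the counter tiles and let go, then take it again the other way, by its two narrow faces, so that your fingers fit the narrow drawer lanes, and stand it in a lane. Then push the drawer shut until the latch catches and it stays closed when you let go; keep the red tin upright throughout and leave the other things on the counter where they are.

Things in the scene. Friction and masses are not known exactly. Their poses are not given: they have to be found in the camera images.
- cabinet: Fixed light-wood drawer unit, 225 mm deep, 208 wide, 115 high, one push-to-open drawer. Origin on the counter, 105 mm behind the case's front edge. x points into the unit, y along its width, z up. To shut: push the drawer (spring 2 N at 0.046, 5 N at 0) to the inner stop, 10 to 13 mm past shut (6 to 10 N), and let go: it returns to 0 and stays. Shut, it cannot be pulled open.
- drawer (a joint): Drawer travel in m along the unit's -x: 0 shut and latched, positive out, stop at 0.19; pressed in, it stops at -0.013. Touch latch: press the shut front in 10 to 13 mm (about 6 N) and back off: it springs out by itself to about 0.048 (allow 0.8 s), then moves freely (1 N friction, 22 N per m/s damping). Too short a press changes nothing.
- drawer_front (a point): Middle of the top edge of the green front's outer face; moves with the drawer; axes as the cabinet. Front: 208 mm wide, 16 thick, 6 to 110 mm above the counter, no handle. From its back to the case's edge: 13 mm when shut, about 60 mm ajar, open from above, so that fingers can reach down behind it into the lanes and hook or pinch it.
- drawer_floor (a point): Centre of the drawer's inner floor, 14 mm above the counter, 86 mm behind the front's outer face; moves with it; axes as the cabinet. Inside 140 mm (x) by 174 (y). Dividers make three lanes front to back, centred at y = -60, 0, +60 mm, each 54 mm wide, 140 long; dividers and sides 70 mm high. Any lane will do. Drawn out to 0.18 or more, all of it is open above.
- red_tin: Red tea tin, brass stripe, paper band, loose, 62 mm (its x) by 44 (its y), 80 high, about 0.22 kg. Origin: centre of underside; z up. It starts in the rack, its 62 mm between front and back boards, so there it can be gripped only across its 44 mm (y). A lane takes it only with its 62 mm along the lane, so there only a grip across its 62 mm (x) has room.
- blue_tin: Blue tin of the same shape and size, in the same rack, 120 mm from the red one, centre to centre; either one may be on the left. Stays where it is. Origin: centre of its underside.
- rack: Fixed wooden spice rack, a trough 260 mm long (its y), 92 wide (its x). Origin: centre of underside. Floor 12 mm above the counter, inside 72 mm (x) by 240 (y); front board (-x) 84 mm high, back board 94, end boards 62. The tins stand at y = -60 and +60 mm. Clear counter lies in front of the gap between rack and drawer unit (about x 0.435, y -0.065).
- colander: Yellow plastic colander, 210 mm across (250 mm over its ears), 85 mm high, loose, at the left. Origin: centre of its underside. Not to be moved.
- clay_pot: Empty clay pot, 150 mm across, 85 mm high, under its lid (127 mm in all), loose, at the back behind the rack. Origin: centre of its underside. Not to be moved.
- pot_lid: Clay lid with a knob on the pot, 154 mm across. Origin: centre of its underside. Not to be moved.
- rice_bowl: Blue glazed rice bowl, 116 mm across, 58 mm high, loose, at the right. Origin: centre of its underside. Not to be moved.
- sauce_bottle: Amber sauce bottle, 64 mm across, 170 mm high, loose, at the back right. Origin: centre of its underside. Not to be moved.
Mind the look-alikes: they are no part of the job. There is more than one size of the red_tin; the one meant has the size given above.

How it is judged:
By the outcome, as a careful person would: the job done as asked, in the order asked, and still so for the second after the job is handed in, with the robot touching nothing.
It also fails if it takes over 72 s, if anything falls off the work surface, if the arm or the gripper's body presses on something with over 40 N, if the wrist force passes 120 N, or if a joint passes its speed limit or range.

### The arm

A 6-joint arm with a two-finger parallel gripper is mounted at the origin on the work surface. World frame = base frame: x ahead of the robot, y to its left, z up, the work surface at z = 0. Lengths are in m, angles in rad, forces in N, time in s.
With the tool pointing down it reaches from about 0.325 to 0.85 m from the base axis. Payload 15.5 kg.
Tool frame: the origin (TCP) lies between the finger pads; the fingertips stand 22 mm ahead of it and the grasp point (between the pads) lies 3 mm ahead of it; z points along the fingers, y is the line along which they close (so a half turn about z gives the same grasp; the last joint's range is limited). The gripper opens to 91 mm and grips with 3 to 60 N. Pads are 32 mm wide; open, the fingers measure 118 mm over their backs; the gripper's body (76 mm by 178 mm) begins 60 mm behind the grasp point.
Start: joints at [-1.379, 0.494, 1.345, -0, 1.302, -0.096], TCP at [0.177, -0.599, 0.236] pointing down, gripper open.
Joint ranges: [-2.91, 2.91], [-0.82, 2.16], [0.22, 2.67], [-1.22, 4.37], [0.12, 2.79], [-3.08, 3.08]. Speed limits (rad/s): [1.89, 1.89, 2.57, 3.01, 3.01, 3.01].

### API

Orientations are given as a unit quaternion [w, x, y, z].
In Python, from plant import r gives the robot as it stands. The module is installed in compiled form; this text tells all that it offers.
- The arm moves only by the shell command python3 -m creep 'ROWS' [FORCE]. ROWS is a JSON object of lists of equal length, an entry for each row: "dp": the shift along the world's x, y, z in units of 25 mm (1.0 is 25 mm), a list of three; "spin": the turn about the world's z in units of 5 degrees (1.0 is 5 degrees); "grip": the opening, from 0 (shut) to 1 (fully open). In form: {"dp": [[x, y, z], ...], "spin": [spin, ...], "grip": [grip, ...]}. A call has 1 to 12 rows; each row is the pose to reach, as a shift and turn from the pose commanded when the call began; what a row does not reach only later rows make up. A row lasts 1/12 s, in which the tool goes at most 41.7 mm and 7.16 degrees, less where a joint would pass 70% of its speed; a pose out of reach is approached as far as the arm can. A call with a gripper value outside its range is refused whole. The fingers move at their own pace and stop on an object; FORCE is the grip in N (left out, the last holds). Time passes only in rows, so rows that repeat a pose let the fingers close. It gives the time, the measured TCP pose, the force, the opening and the grip force at its end, in the units of the state.
- r.read_state(): the state, without advancing time (a new reading comes with each control period).
- r.get_image(name): name is "side" or "top"; returns the picture (480x640x3 uint8, red, green, blue); there is no depth.
- r.camera_info(name): a dict with "fx", "fy", "cx", "cy" (pixels), "T" (4x4, takes a point from camera to world coordinates). Camera axes: x right, y up, looking along -z (the intrinsics and any distortion apply to the point x, -y, -z); pixel columns grow to the right and rows downward; lengths in m; the calibration is good to about 2 mm. A picture is of the moment at which its call begins. camera_info takes no time and is no camera call.
- r.finish_job(): hands the job in; it is judged then, once.
Trained networks look in the newest picture that a camera, given by its name, has taken for a name from the list of things; names that differ only in an ending like _2 or _b are one class to them, and where a whole thing is asked for, a point or a joint stands for the part that bears it (a point fixed in the world has none). Each returns a list of dicts, best first, with "p" (0 to 1); they miss things now and then, are a little off and sometimes report something else, mostly with a low value. They report only what shows in the picture. A call takes as long as a camera call. They do not tell look-alikes from the thing itself.
- r.outline_of(camera, target): "region" (480x640 bool, what is visible of it) and "extent" ([centre column, centre row, width, height] in pixels, round what is visible of it).
The state is a dict: "time": time; "joints": joint angles; "qvel": joint speeds; "effort": joint torques, N m; "position": TCP position; "tcp_rot": TCP orientation; "wrist_force": force on the tool from outside, world axes, zero at the start; "moment": the same for the moment, N m; "gripper_width": opening from 0.0 (shut) to 1.0 (fully open); "grip_force": force on a finger pad.
Only numpy, scipy, OpenCV 4.12 (cv2) and the standard library are available. Lean on these libraries where they do the work, as an engineer would, in place of code of your own. Each camera call takes 0.05 s, during which the arm holds its last target. There are 200 camera calls.

## Working session

There is one attempt and no reset: what is moved stays moved. The work goes in short steps, Python scripts to look and compute and a shell command to move; the robot and the scene stay as the last step left them, time stands still between calls to the robot, and variables do not carry over. Pictures are saved under pics/ and viewed, at most 10 in all, crops included, and the job is handed in when it is done.

```bash
mkdir -p pics; cat > h.py <<'E'
import numpy as np, cv2
from plant import r
def shot(c,name=None):
    im=r.get_image(c)
    if name: cv2.imwrite(f'pics/{name}.png',im[:,:,::-1])
    return im
def ray(c,u,v):
    k=r.camera_info(c);T=np.array(k['T'])
    d=np.array([(u-k['cx'])/k['fx'],-(v-k['cy'])/k['fy'],-1])
    return T[:3,3],T[:3,:3]@d
def at(c,u,v,z):
    o,d=ray(c,u,v);return o+d*(z-o[2])/d[2]
def proj(c,p):
    k=r.camera_info(c);T=np.array(k['T']);q=T[:3,:3].T@(np.array(p)-T[:3,3])
    return k['cx']+k['fx']*q[0]/-q[2],k['cy']+k['fy']*(-q[1])/-q[2]
E
python3 - <<'E'
from h import *
np.set_printoptions(precision=3,suppress=True)
for c in ('top','side'):
    shot(c,c+'0'); k=r.camera_info(c); print(c,{a:(np.array(b) if a=='T' else b) for a,b in k.items()})
    for n in ['red_tin','blue_tin','rack','cabinet','drawer_front','colander','rice_bowl','sauce_bottle','clay_pot']:
        for d in r.outline_of(c,n): print(n,round(d['p'],2),np.round(d['extent'],0),d['region'].sum())
print(r.read_state())
E
```

```text
top {'fx': 459.22599012502417, 'fy': 459.22599012502417, 'cx': 311.955784733096, 'cy': 239.89441597708415, 'T': array([[ 0.027,  0.995, -0.096,  0.424],
       [-1.   ,  0.028,  0.001,  0.068],
       [ 0.003,  0.096,  0.995,  1.225],
       [ 0.   ,  0.   ,  0.   ,  1.   ]])}
red_tin 0.97 [422. 235.  22.  27.] 582
red_tin 0.83 [371. 220.  16.  18.] 198
blue_tin 0.63 [467. 240.  28.  31.] 662
rack 0.74 [387. 170.  88.  45.] 689
rack 0.67 [447. 242. 113.  54.] 2984
cabinet 0.67 [258. 143.  84. 110.] 9142
cabinet 0.23 [446. 241. 110.  56.] 3006
drawer_front 0.81 [260. 188.  86.  21.] 1523
colander 0.89 [135. 304.  89.  95.] 5944
colander 0.64 [422. 236.  24.  29.] 620
rice_bowl 0.87 [503. 325.  42.  45.] 1649
sauce_bottle 0.77 [479. 181.  43.  32.] 906
sauce_bottle 0.27 [260. 188.  83.  19.] 1525
sauce_bottle 0.25 [137. 304.  88.  97.] 6031
clay_pot 0.57 [389. 171.  88.  44.] 515
side {'fx': 610.6833523549167, 'fy': 610.6833523549167, 'cx': 323.5002628411039, 'cy': 234.01678806087807, 'T': array([[ 0.999,  0.007, -0.034,  0.484],
       [-0.029,  0.7  , -0.714, -0.972],
       [ 0.018,
[... 276 characters left out ...]
61 [333. 363.  57. 131.] 3482
cabinet 0.67 [420. 201. 118.  90.] 9232
drawer_front 0.57 [374. 203.  28.  83.] 1301
colander 0.95 [256. 132.  85.  59.] 3366
rice_bowl 0.94 [222. 427.  64.  62.] 3023
clay_pot 0.7 [424. 296.  69.  78.] 1608
{'time': 1.0, 'joints': array([-1.379,  0.494,  1.346,  0.   ,  1.303, -0.096]), 'qvel': array([-0.   , -0.001, -0.   , -0.002, -0.   , -0.001]), 'effort': array([  0.003, -87.867, -38.225,   0.071,   0.044,  -0.   ]), 'position': array([ 0.177, -0.599,  0.236]), 'tcp_rot': array([-0.   ,  0.99 ,  0.143,  0.   ]), 'wrist_force': array([ 1.041,  0.699, -0.105]), 'moment': array([-0.004,  0.055, -0.016]), 'grip_force': 0.0, 'gripper_width': 0.9990361839998284}
```

View pics/top0.png

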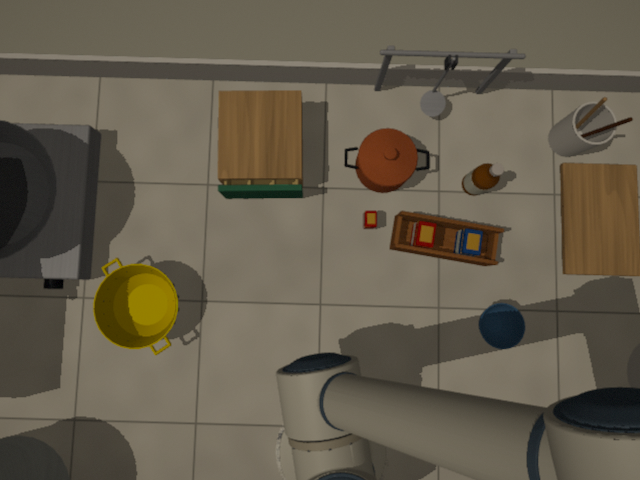

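View pics/side0.png

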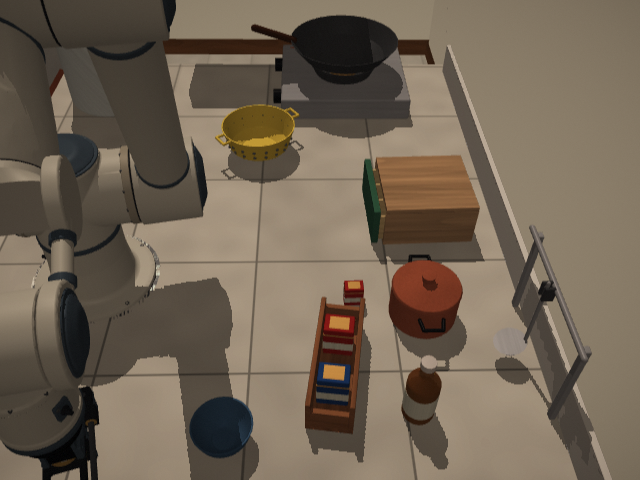

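The rack tin at top (427,235) / side (338,332) sits in the rack and is larger. The red one at top (371,219) / side (353,293) is smaller and stands on the counter, so it is the look-alike. The rack tin fits the description; I'll confirm it with a crop and sizes. The green front is at top (260,188) and the cabinet at (258,143).

```bash
python3 - <<'E'
from h import *
np.set_printoptions(precision=4,suppress=True)
im=shot('top'); cv2.imwrite('pics/crop.png',cv2.resize(im[170:280,190:520,::-1],None,fx=2.4,fy=2.4,interpolation=cv2.INTER_CUBIC))
def rect(c,n,i,z):
    g=r.outline_of(c,n)[i]['region'].astype(np.uint8)
    g=cv2.morphologyEx(g,cv2.MORPH_OPEN,np.ones((3,3)))
    vs,us=np.nonzero(g)
    P=np.array([at(c,u,v,z)[:2] for u,v in zip(us,vs)]).astype(np.float32)
    b=cv2.minAreaRect(P); print(c,n,i,z,np.array(b[0]),np.array(b[1]),round(b[2],1))
rect('top','cabinet',0,.115);rect('top','drawer_front',0,.11);rect('top','rack',1 ,.084)
# tin lids by orange colour
hsv=cv2.cvtColor(im,cv2.COLOR_RGB2HSV)
m=cv2.inRange(hsv,(12,120,130),(30,255,255)); m[:,:340]=0; m[:200]=0;m[:,500:]=0;m[270:]=0
n,l,s,c=cv2.connectedComponentsWithStats(m)
for j in range(1,n):
    if s[j][4]>15:
        vs,us=np.nonzero(l==j)
        for z in (.092,.04):
            P=np.array([at('top',u,v,z)[:2] for u,v in zip(us,vs)]).astype(np.float32);b=cv2.minAreaRect(P)
            print('lid',c[j],z,np.array(b[0]),np.array(b[1]),round(b[2],1))
E
```

```text
Traceback (most recent call last):
  File "h.py", line 12, in at
    o,d=ray(c,u,v);return o+d*(z-o[2])/d[2]
        ~~~^^^^^^^
  File "h.py", line 8, in ray
    k=r.camera_info(c);T=np.array(k['T'])
ValueError: time passes only in moves, steps and waits
```

View pics/crop.png

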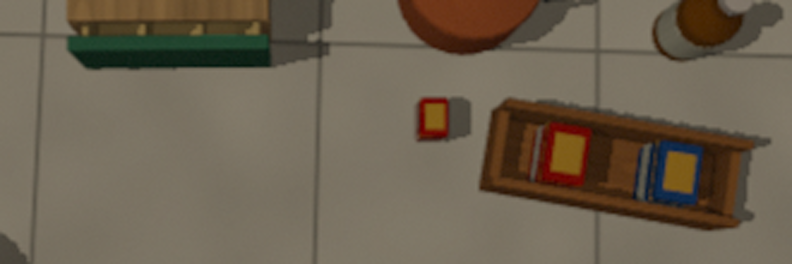

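The crop shows the big red tin at (565,155) in the rack next to the blue one, and the small red look-alike at (433,118) on the counter. The rack tin is the one meant. I'll cache the calibration and measure again.

```bash
cat > h.py <<'E'
import numpy as np, cv2
from plant import r
np.set_printoptions(precision=4,suppress=True)
K={c:r.camera_info(c) for c in('top','side')}
def shot(c,name=None):
    im=r.get_image(c)
    if name: cv2.imwrite(f'pics/{name}.png',im[:,:,::-1])
    return im
def at(c,u,v,z):
    k=K[c];T=np.array(k['T']);u=np.asarray(u,float);v=np.asarray(v,float)
    d=np.stack([(u-k['cx'])/k['fx'],-(v-k['cy'])/k['fy'],-np.ones_like(u)],-1)@T[:3,:3].T
    return T[:3,3]+d*((z-T[2,3])/d[...,2])[...,None]
def proj(c,p):
    k=K[c];T=np.array(k['T']);q=T[:3,:3].T@(np.array(p)-T[:3,3])
    return np.array([k['cx']+k['fx']*q[0]/-q[2],k['cy']+k['fy']*(-q[1])/-q[2]])
def mrect(c,g,z):
    vs,us=np.nonzero(g);P=at(c,us,vs,z)[:,:2].astype(np.float32);b=cv2.minAreaRect(P)
    return np.array(b[0]),np.array(b[1]),round(b[2],1)
def lids(im,z=.092,c='top',box=(340,500,200,270)):
    m=cv2.inRange(cv2.cvtColor(im,cv2.COLOR_RGB2HSV),(12,120,90),(30,255,255))
    k=np.zeros_like(m);k[box[2]:box[3],box[0]:box[1]]=1;m*=k
    n,l,s,cc=cv2.connectedComponentsWithStats(m)
    for j in range(1,n):
        if s[j][4]>25: print('lid',cc[j],s[j][4],z,*mrect(c,l==j,z))
E
python3 - <<'E'
from h import *
im=shot('top')
def rect(c,n,i,z):
    g=r.outline_of(c,n)[i]['region'].astype(np.uint8)
    g=cv2.morphologyEx(g,cv2.MORPH_OPEN,np.ones((3,3)));print(c,n,i,z,*mrect(c,g,z))
rect('top','cabinet',0,.115);rect('top','drawer_front',0,.11);rect('top','rack',1 ,.084)
lids(im);lids(im,.04)
# green pixels: line fit of top edge far/near
g=cv2.inRange(cv2.cvtColor(im,cv2.COLOR_RGB2HSV),(60,80,20),(90,255,255))
g=cv2.morphologyEx(g,cv2.MORPH_OPEN,np.ones((3,3)))
vs,us=np.nonzero(g);print(us.min(),us.max(),vs.min(),vs.max())
for u in (226,240,260,280,298): print(u,np.nonzero(g[:,u])[0][[0,-1]],im[178:202,u].tolist() if u==260 else '')
E
```

```text
top cabinet 0 0.115 [0.7696 0.2045] [0.2721 0.2079] 1.7
top drawer_front 0 0.11 [0.6573 0.1996] [0.0451 0.2046] 1.6Traceback (most recent call last):
  File "<stdin>", line 6, in <module>
  File "<stdin>", line 4, in rect
IndexError: list index out of range
```

```bash
python3 - <<'E'
from h import *
im=shot('top')
for d in r.outline_of('top','rack'): print('rack',d['p'],*mrect('top',cv2.morphologyEx(d['region'].astype(np.uint8),cv2.MORPH_OPEN,np.ones((3,3))),.08))
lids(im);lids(im,.04)
hsv=cv2.cvtColor(im,cv2.COLOR_RGB2HSV)
g=cv2.inRange(hsv,(55,70,15),(95,255,255)); 
for u in (226,240,260,280,296): print(u,im[176:202,u,1].tolist(),np.nonzero(g[:,u])[0])
for v in (110,140,170): print(v,im[v,214:224].tolist()[::2],im[v,298:308].tolist()[::2])
E
```

```text
rack 0.96 [ 0.5493 -0.2695] [0.2765 0.1028] 81.5
rack 0.69 [ 0.5417 -0.3221] [0.0685 0.0691] 86.1
lid [370.7419 218.    ] 93 0.092 [ 0.593  -0.0787] [0.0254 0.02  ] 0.9
lid [427.6396 246.3428] 283 0.092 [ 0.5157 -0.243 ] [0.243  0.0698] 64.9
lid [409.3091 230.8364] 55 0.092 [ 0.5626 -0.1741] [0.0091 0.0457] 77.3
lid [426.1209 233.6233] 215 0.092 [ 0.5577 -0.2162] [0.0319 0.0417] 82.1
lid [450.1944 232.8056] 36 0.092 [ 0.5621 -0.2755] [0.0125 0.02  ] 1.6
lid [472.7283 241.0924] 184 0.092 [ 0.5422 -0.3318] [0.0291 0.0388] 82.5
lid [494.7973 246.1622] 74 0.092 [ 0.5314 -0.3867] [0.007  0.0614] 81.3
lid [370.7419 218.    ] 93 0.04 [ 0.6007 -0.0854] [0.0265 0.0209] 0.9
lid [427.6396 246.3428] 283 0.04 [ 0.5199 -0.2573] [0.2541 0.073 ] 64.9
lid [409.3091 230.8364] 55 0.04 [ 0.569  -0.1852] [0.0095 0.0478] 77.3
lid [426.1209 233.6233] 215 0.04 [ 0.5638 -0.2292] [0.0334 0.0436] 82.1
lid [450.1944 232.8056] 36 0.04 [ 0.5684 -0.2913] [0.0131 0.021 ] 1.6
lid [472.7283 241.0924] 184 0.04 [ 0.5476 -0.3501] [0.0305 0.0406] 82.5
lid [494.7973 246.1622] 74 0.04 [ 0.5363 -0.4076] [0.0073 0.0642] 81.3
[... 606 characters left out ...]
118] [185 186 187 188 189 190 191 192 193 194 195 196 197]
296 [80, 78, 60, 88, 103, 104, 105, 102, 84, 68, 68, 68, 68, 68, 50, 32, 33, 32, 33, 31, 33, 36, 97, 118, 118, 118] [185 186 187 188 189 190 191 192 193 194 195 196 197]
110 [[126, 118, 103], [124, 116, 100], [122, 105, 82], [114, 85, 52], [112, 84, 50]] [[113, 86, 50], [117, 88, 51], [66, 59, 48], [76, 71, 60], [75, 71, 60]]
140 [[128, 120, 103], [128, 119, 104], [116, 95, 67], [111, 84, 51], [112, 84, 50]] [[114, 87, 53], [118, 89, 53], [62, 53, 40], [75, 70, 60], [75, 70, 60]]
170 [[128, 120, 103], [128, 119, 103], [117, 91, 58], [110, 83, 48], [112, 85, 50]] [[106, 80, 45], [115, 87, 51], [66, 55, 41], [78, 72, 62], [78, 72, 62]]
```

```bash
python3 - <<'E'
from h import *
for u,v in((222,190.7),(260,190.3),(298,190.0)): print(at('top',u,v,.11))
print(at('top',[218,302.4],[140,140],.115), at('top',260,178,.115),at('top',260,198,.006))
E
```

```text
[0.6479 0.2916 0.11  ]
[0.6515 0.1982 0.11  ]
[0.6549 0.1046 0.11  ]
[[0.7741 0.3064 0.115 ]
 [0.78   0.0974 0.115 ]] [0.6812 0.1987 0.115 ] [0.6517 0.2095 0.006 ]
```

```bash
python3 -m creep '{"dp":[[0.7,1.3,0],[1.4,2.6,0],[2.1,3.9,0],[2.8,5.2,0],[3.5,6.5,0],[4.2,7.8,0],[4.9,9.1,0],[5.6,10.4,0],[6.3,11.7,0],[7,13,0],[7.7,14.3,0],[8.4,15.6,0]],"spin":[1,2,3,4,5,6,7,8,9,10,11,12],"grip":[0,0,0,0,0,0,0,0,0,0,0,0]}' 20
```

```text
time: 2.4
position: [0.388, -0.2077, 0.2362]
tcp_rot: [0.0, 0.784, 0.621, 0.0]
wrist_force: [1.6, -0.7, -0.5]
gripper_width: 0.156
grip_force: 0.0
```

```bash
python3 -m creep '{"dp":[[0.7,1.4,0],[1.4,2.8,0],[2.1,4.2,0],[2.8,5.6,0],[3.5,7,0],[4.2,8.4,0],[4.9,9.8,0],[5.6,11.2,0],[6.3,12.6,0],[7,14,0],[7.7,15.2,0],[8.4,16.2,0]],"spin":[0.5,1,1.5,2,2.5,3,3,3,3,3,3,3],"grip":[0,0,0,0,0,0,0,0,0,0,0,0]}'; python3 -m creep '{"dp":[[0,0,-1.2],[0,0,-2.4],[0,0,-3.6],[0,0,-4.8],[0,0,-6],[0,0,-6],[0,0,-6]],"spin":[0,0,0,0,0,0,0],"grip":[0,0,0,0,0,0,0]}'
```

```text
time: 3.4
position: [0.5978, 0.1983, 0.2359]
tcp_rot: [-0.0, 0.697, 0.717, 0.0]
wrist_force: [0.8, 0.6, 0.1]
gripper_width: 0.008
grip_force: 0.0
time: 3.98
position: [0.5967, 0.1955, 0.0853]
tcp_rot: [-0.001, 0.698, 0.716, -0.001]
wrist_force: [0.3, -0.2, 0.7]
gripper_width: 0.005
grip_force: 0.0
```

```bash
python3 -m creep '{"dp":[[0.7,0.1,0],[1.4,0.1,0],[1.6,0.1,0],[1.8,0.1,0],[1.9,0.1,0],[1.9,0.1,0]],"spin":[0,0,0,0,0,0],"grip":[0,0,0,0,0,0]}'
```

```text
time: 4.48
position: [0.645, 0.1984, 0.0878]
tcp_rot: [0.0, 0.698, 0.716, 0.0]
wrist_force: [-4.3, 0.5, 3.1]
gripper_width: 0.009
grip_force: 2.4
```

```bash
python3 -m creep '{"dp":[[0.1,0,0],[0.2,0,0],[0.2,0,0]],"spin":[0,0,0],"grip":[0,0,0]}';python3 -m creep '{"dp":[[0.06,0,0],[0.12,0,0],[0.12,0,0]],"spin":[0,0,0],"grip":[0,0,0]}'
```

```text
time: 4.73
position: [0.6496, 0.1985, 0.0877]
tcp_rot: [-0.0, 0.698, 0.716, 0.0]
wrist_force: [-5.5, 1.9, 3.0]
gripper_width: 0.004
grip_force: 2.5
time: 4.98
position: [0.652, 0.1986, 0.0876]
tcp_rot: [-0.0, 0.698, 0.716, -0.0]
wrist_force: [-6.9, 2.1, 4.5]
gripper_width: 0.007
grip_force: 3.9
```

```bash
python3 -m creep '{"dp":[[0.06,0,0],[0.06,0,0]],"spin":[0,0],"grip":[0,0]}';python3 -m creep '{"dp":[[-1,0,0],[-2.2,0,0],[-3.4,0,0],[-3.4,0,0],[-3.4,0,1],[-3.4,0,2],[-3.4,0,3],[-3.4,0,3.6],[-3.4,0,3.6],[-3.4,0,3.6]],"spin":[0,0,0,0,0,0,0,0,0,0],"grip":[0,0,0,0,0,0,0,0,0,0]}'
python3 - <<'E'
from h import *
im=shot('top','t1')
g=cv2.inRange(cv2.cvtColor(im,cv2.COLOR_RGB2HSV),(55,70,15),(95,255,255))
for u in (222,230,240,285,292,298): print(u,np.nonzero(g[:,u])[0][[0,-1]] if g[:,u].any() else 0)
E
```

```text
time: 5.15
position: [0.6521, 0.1986, 0.0876]
tcp_rot: [-0.001, 0.698, 0.716, -0.001]
wrist_force: [-16.8, 2.0, 11.6]
gripper_width: 0.007
grip_force: 8.9
time: 5.98
position: [0.57, 0.1984, 0.1778]
tcp_rot: [0.001, 0.698, 0.716, 0.001]
wrist_force: [-0.5, -0.7, -1.3]
gripper_width: 0.008
grip_force: 0.0
222 0
230 0
240 0
285 [203 214]
292 [203 213]
298 [203 214]
```

View pics/t1.png

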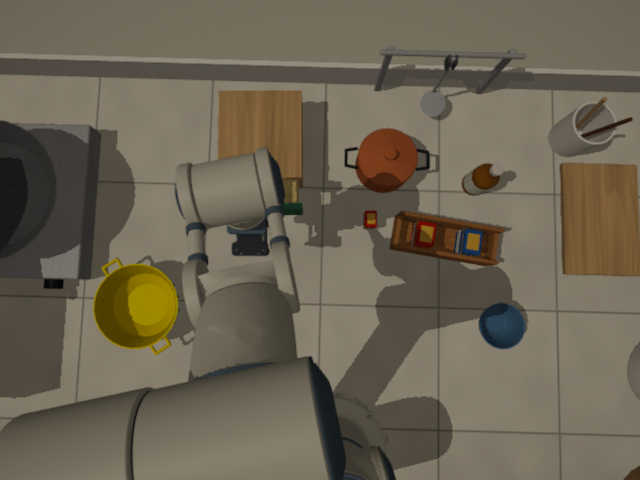

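```bash
python3 -m creep '{"dp":[[1.2,0,0],[2.4,0,0],[3.2,0,0],[3.2,0,0],[3.2,0,-1],[3.2,0,-2],[3.2,0,-3.2],[3.2,0,-3.2]],"spin":[0,0,0,0,0,0,0,0],"grip":[0,0,0,0,0,0,0,0]}';python3 -m creep '{"dp":[[-0.4,0,0],[-0.9,0,0],[-1.5,0,0],[-2.1,-0.05,0],[-2.7,-0.1,0],[-3.3,-0.1,0],[-3.9,-0.1,0],[-4.5,-0.15,0],[-5.1,-0.15,0],[-5.6,-0.2,0],[-6,-0.2,0],[-6.2,-0.2,0]],"spin":[0,0,0,0,0,0,0,0,0,0,0,0],"grip":[0,0,0,0,0,0,0,0,0,0,0,0]}'
```

```text
time: 6.7
position: [0.6454, 0.1974, 0.0899]
tcp_rot: [-0.003, 0.698, 0.716, -0.004]
wrist_force: [-2.1, -0.5, -0.7]
gripper_width: 0.005
grip_force: 0.0
time: 7.7
position: [0.4934, 0.1932, 0.0967]
tcp_rot: [0.0, 0.698, 0.716, 0.0]
wrist_force: [1.7, -1.4, 1.4]
gripper_width: 0.004
grip_force: 1.0
```

```bash
python3 -m creep '{"dp":[[0.2,0,0],[0.2,0,1.3],[0.2,0,2.6],[0.3,-1.2,3.2],[0.5,-2.6,3.2],[0.7,-4,3.2],[0.9,-5.4,3.2],[1.1,-6.8,3.2],[1.3,-8.2,3.2],[1.5,-9.6,3.2],[1.7,-11,3.2],[1.9,-12,3.2]],"spin":[0,0,0,1.3,2.6,3.9,5.2,6.5,7.8,9.1,10.4,11.7],"grip":[0,0,0,0,0,0.7,0.7,0.7,0.7,0.7,0.7,0.7]}'
python3 - <<'E'
from h import *
im=shot('top','t2');lids(im)
g=cv2.inRange(cv2.cvtColor(im,cv2.COLOR_RGB2HSV),(55,70,15),(95,255,255))
for u in (225,240,260,280,295): print(u,np.nonzero(g[:,u])[0])
E
```

```text
time: 8.7
position: [0.5425, -0.1097, 0.1761]
tcp_rot: [-0.0, 0.261, 0.965, -0.0]
wrist_force: [1.5, -0.1, -0.2]
gripper_width: 0.487
grip_force: 0.0
lid [495.1786 242.4286] 28 0.092 [ 0.5411 -0.388 ] [0.0094 0.0193] 81.3
225 [260 261 262 263 264 265 266 267]
240 [261 262 263 264 265 266]
260 [260 261 262 263 264 265 266]
280 [260 261 262 263 264 265 266]
295 [260 261 262 263 264 265 266]
```

View pics/t2.png

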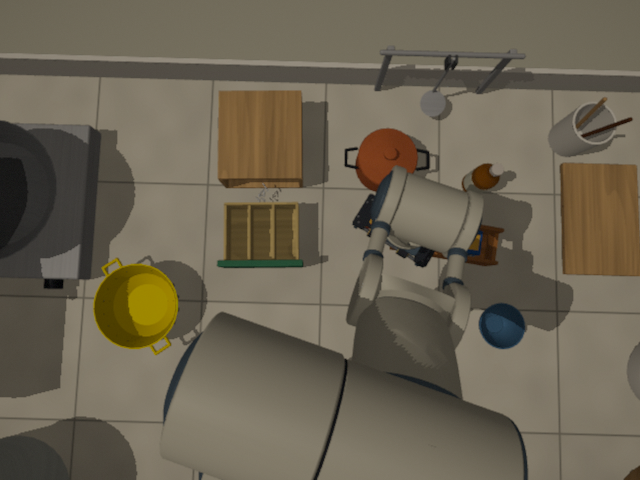

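The drawer is out: the green front is at row 264, and all three lanes (cols 237/260/285) are open. I'll check the tin's position against the saved side picture.

```bash
python3 - <<'E'
from h import *
lids(cv2.imread('pics/side0.png')[:,:,::-1].copy(),.092,'side',(315,365,305,390))
lids(cv2.imread('pics/top0.png')[:,:,::-1].copy(),.092,'top',(416,436,222,245))
print(at('top',[230,260,298],[267.3]*3,.11))
E
python3 -m creep '{"dp":[[0.1,-1.2,0],[0.3,-2.4,0],[0.5,-3.6,0],[0.6,-4.2,0],[0.6,-4.2,0],[0.6,-4.2,0]],"spin":[1.2,2.4,3.6,4.5,4.5,4.5],"grip":[0.75,0.75,0.75,0.75,0.75,0.75]}'
```

```text
lid [339.1097 322.4473] 237 0.092 [ 0.5562 -0.2157] [0.0304 0.0393] 81.9
lid [333.6395 371.9218] 294 0.092 [ 0.5404 -0.3318] [0.0304 0.0397] 82.4
lid [426.0755 233.4104] 212 0.092 [ 0.5579 -0.2162] [0.0319 0.0412] 82.0
[[0.4602 0.2635 0.11  ]
 [0.4622 0.1909 0.11  ]
 [0.4647 0.0988 0.11  ]]
time: 9.25
position: [0.5571, -0.2126, 0.1757]
tcp_rot: [-0.0, 0.071, 0.997, 0.0]
wrist_force: [-0.5, -0.3, -1.9]
gripper_width: 0.752
grip_force: 0.0
```

```bash
python3 -m creep '{"dp":[[0,-0.1,-1],[0,-0.1,-2],[0,-0.1,-3],[0,-0.1,-4],[0,-0.1,-4.4],[0,-0.1,-4.4],[0,-0.1,-4.4]],"spin":[0,0,0,0,0,0,0],"grip":[0.75,0.75,0.75,0.75,0.75,0.75,0.75]}';python3 -m creep '{"dp":[[0,0,0],[0,0,0],[0,0,0],[0,0,0],[0,0,0],[0,0,0],[0,0,0]],"spin":[0,0,0,0,0,0,0],"grip":[0.35,0.35,0.35,0.35,0.35,0.35,0.35]}' 25
```

```text
time: 9.83
position: [0.5571, -0.2138, 0.0663]
tcp_rot: [-0.0, 0.07, 0.998, 0.0]
wrist_force: [0.5, 0.2, 0.0]
gripper_width: 0.749
grip_force: 0.0
time: 10.42
position: [0.5573, -0.2145, 0.0668]
tcp_rot: [0.001, 0.07, 0.998, -0.0]
wrist_force: [-0.2, 0.4, 8.3]
gripper_width: 0.478
grip_force: 25.0
```

```bash
python3 -m creep '{"dp":[[0,0,0.3],[0,0,0.8],[0,0,1.5],[0,0,2.3],[0,0,3.1],[0,0,3.9],[0,0,4.5],[0,0,4.5],[0,0,4.5]],"spin":[0,0,0,0,0,0,0,0,0],"grip":[0.35,0.35,0.35,0.35,0.35,0.35,0.35,0.35,0.35]}';python3 -m creep '{"dp":[[-0.3,0.4,0],[-0.8,1,0],[-1.5,1.8,0],[-2.2,2.7,0],[-2.9,3.6,0],[-3.6,4.5,0],[-4.2,5.3,0],[-4.7,5.8,0],[-4.9,6,0],[-4.9,6,0],[-4.9,6,0]],"spin":[0.2,0.4,0.7,1,1.3,1.6,1.9,1.9,1.9,1.9,1.9],"grip":[0.35,0.35,0.35,0.35,0.35,0.35,0.35,0.35,0.35,0.35,0.35]}'
```

```text
time: 11.17
position: [0.5571, -0.2144, 0.1791]
tcp_rot: [0.001, 0.07, 0.998, -0.0]
wrist_force: [0.7, 0.3, -2.2]
gripper_width: 0.484
grip_force: 25.0
time: 12.08
position: [0.4348, -0.0646, 0.1781]
tcp_rot: [-0.0, -0.013, 1.0, -0.0]
wrist_force: [0.7, -0.2, -0.7]
gripper_width: 0.477
grip_force: 25.0
```

```bash
python3 -m creep '{"dp":[[0,0,-0.8],[0,0,-1.7],[0,0,-2.6],[0,0,-3.5],[0,0,-4.2],[0,0,-4.6],[0,0,-4.7],[0,0,-4.8],[0,0,-4.8]],"spin":[0,0,0,0,0,0,0,0,0],"grip":[0.35,0.35,0.35,0.35,0.35,0.35,0.35,0.35,0.35]}'
python3 -m creep '{"dp":[[0,0,-0.05],[0,0,-0.1],[0,0,-0.1]],"spin":[0,0,0],"grip":[0.35,0.35,0.35]}'
```

```text
time: 12.83
position: [0.435, -0.0648, 0.0583]
tcp_rot: [0.0, -0.013, 1.0, -0.0]
wrist_force: [-0.3, 0.2, -2.1]
gripper_width: 0.481
grip_force: 25.0
time: 13.08
position: [0.4347, -0.0644, 0.0562]
tcp_rot: [0.0, -0.013, 1.0, -0.0]
wrist_force: [0.1, 0.1, -1.6]
gripper_width: 0.481
grip_force: 25.0
```

```bash
python3 -m creep '{"dp":[[0,0,-0.05],[0,0,-0.1],[0,0,-0.1]],"spin":[0,0,0],"grip":[0.35,0.35,0.35]}'
```

```text
time: 13.33
position: [0.4348, -0.0644, 0.054]
tcp_rot: [0.001, -0.013, 1.0, -0.0]
wrist_force: [-1.5, 0.4, 14.7]
gripper_width: 0.48
grip_force: 25.0
```

```bash
python3 -m creep '{"dp":[[0,0,0],[0,0,0],[0,0,0],[0,0,0],[0,0,0.6],[0,0,1.6],[0,0,2.6],[0,0,3],[0,0,3],[0,0,3],[0,0,3],[0,0,3]],"spin":[0,0,0,0,0,0,0,-1,-2.3,-3.6,-4.9,-6.2],"grip":[0.8,0.8,0.8,0.8,0.8,0.8,0.8,0.9,1,1,1,1]}'
python3 -m creep '{"dp":[[0,0,0],[0,0,0],[0,0,0],[0,0,0],[0,0,0],[0,0,0],[0,0,0],[0,0,0],[0,0,0],[0,0,0],[0,0,0]],"spin":[-1.3,-2.6,-3.9,-5.2,-6.5,-7.8,-9.1,-10.4,-11.7,-11.8,-11.8],"grip":[1,1,1,1,1,1,1,1,1,1,1]}'
python3 - <<'E'
from h import *
for c in('side','top'):
    im=shot(c)
    for d in r.outline_of(c,'red_tin'): print(c,d['p'],d['extent'])
    if c=='side': cv2.imwrite('pics/s3.png',im[:,:,::-1])
E
```

```text
time: 14.33
position: [0.4344, -0.0643, 0.1285]
tcp_rot: [0.0, 0.258, 0.966, -0.0]
wrist_force: [-0.3, -0.2, 0.0]
gripper_width: 0.996
grip_force: 0.0
time: 15.25
position: [0.4343, -0.0643, 0.1284]
tcp_rot: [-0.0, 0.697, 0.717, -0.0]
wrist_force: [-0.2, 0.4, -0.4]
gripper_width: 1.001
grip_force: 0.0
side 0.85 [353.6, 292.6, 22.4, 22.7]
side 0.59 [281.1, 282.4, 28.5, 43.4]
top 0.56 [260.1, 177.6, 86.4, 183.3]
top 0.53 [371.4, 218.8, 17.1, 14.4]
```

View pics/s3.png

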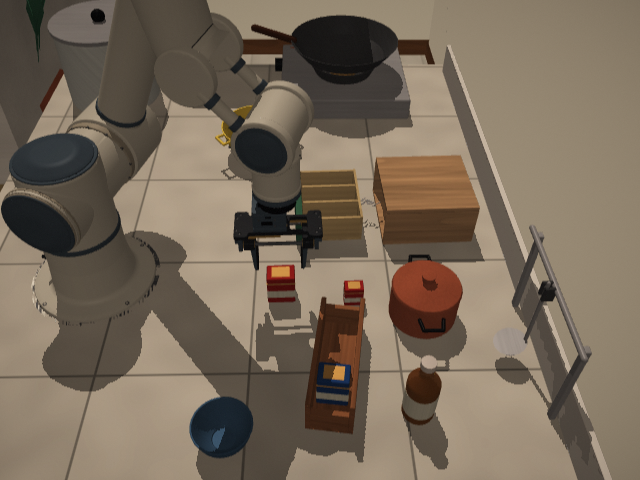

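The red tin stands upright on the tiles at side (281,282), midway between the open fingers, which are now turned by a quarter. The drawer is open behind it.

```bash
python3 - <<'E'
from h import *
lids(shot('side'),.08,'side',(262,302,260,305))
E
python3 -m creep '{"dp":[[0,0,-0.9],[0,0,-1.8],[0,0,-2.7],[0,0,-2.7],[0,0,-2.7],[0,0,-2.7],[0,0,-2.7],[0,0,-2.7],[0,0,-2.7],[0,0,-2.7]],"spin":[0,0,0,0,0,0,0,0,0,0],"grip":[1,1,1,1,0.5,0.5,0.5,0.5,0.5,0.5]}' 25
```

```text
lid [280.5138 271.4088] 181 0.08 [ 0.4342 -0.0635] [0.0377 0.0299] 0.6
time: 16.33
position: [0.4349, -0.0644, 0.0618]
tcp_rot: [0.001, 0.698, 0.716, 0.0]
wrist_force: [-0.1, 0.4, 12.6]
gripper_width: 0.679
grip_force: 25.0
```

```bash
python3 - <<'E'
from h import *
im=cv2.imread('pics/t2.png')[:,:,::-1].astype(int)
for rows in((212,222),(235,245),(250,257)):
    p=im[rows[0]:rows[1],220:304].sum(2).mean(0)/3; v=np.mean(rows)
    print(v,p.round().astype(int).tolist())
for v in (217,240,253): print(at('top',[224,248,261,273,299],[v]*5,.084)[:,:2].tolist())
print(im[196:272,260].sum(1).tolist())
E
python3 -m creep '{"dp":[[0,0,0.3],[0,0,0.9],[0,0,1.8],[0,0,2.7],[0,0,3.6],[0,0,4.2],[0,0,4.8],[0,0,4.8]],"spin":[0,0,0,0,0,0,0,0],"grip":[0.5,0.5,0.5,0.5,0.5,0.5,0.5,0.5]}'
```

```text
217.0 [119, 119, 119, 116, 108, 102, 78, 47, 45, 46, 49, 60, 66, 66, 66, 66, 66, 66, 66, 66, 66, 66, 66, 66, 66, 67, 67, 85, 100, 97, 72, 47, 46, 55, 64, 66, 66, 66, 66, 66, 66, 66, 66, 66, 66, 66, 66, 66, 66, 66, 92, 106, 104, 97, 71, 49, 60, 65, 66, 66, 65, 65, 66, 65, 65, 65, 65, 65, 65, 65, 65, 66, 88, 105, 107, 106, 104, 96, 77, 70, 76, 76, 76, 76]
240.0 [122, 122, 122, 116, 108, 98, 73, 48, 48, 46, 51, 59, 63, 62, 63, 63, 63, 63, 63, 64, 63, 63, 64, 64, 64, 64, 64, 89, 105, 99, 73, 48, 46, 54, 63, 65, 65, 65, 66, 65, 65, 65, 65, 65, 65, 66, 66, 66, 66, 66, 93, 108, 106, 98, 73, 48, 59, 66, 66, 66, 66, 66, 66, 66, 66, 66, 66, 66, 66, 66, 66, 65, 79, 99, 105, 105, 105, 98, 77, 68, 74, 74, 74, 74]
253.5 [121, 121, 121, 115, 107, 92, 64, 49, 48, 46, 52, 61, 64, 65, 64, 63, 63, 62, 62, 62, 62, 63, 63, 63, 63, 63, 64, 90, 106, 99, 73, 47, 46, 55, 63, 64, 65, 65, 65, 65, 65, 65, 66, 66, 66, 66, 66, 65, 66, 81, 100, 105, 106, 99, 73, 47, 58, 65, 66, 65, 66, 65, 65, 66, 65, 65, 65, 64, 63, 61, 59, 59, 75, 91, 95, 99, 104, 106, 84, 65, 71, 71, 72, 72]
[[0.5863880187685078, 0.288749444970
[... 441 characters left out ...]
49772338327443283, 0.224959996780083], [0.4986179156613528, 0.19264407177664442], [0.499443792316135, 0.16280840743593822], [0.501233700589143, 0.09814608513285827]]
[316, 341, 336, 324, 318, 316, 318, 313, 258, 186, 171, 153, 143, 169, 183, 195, 198, 195, 190, 194, 196, 200, 208, 208, 206, 189, 184, 185, 186, 178, 180, 177, 186, 191, 193, 189, 187, 190, 190, 199, 195, 193, 189, 191, 193, 198, 198, 201, 203, 200, 192, 189, 191, 195, 204, 200, 200, 195, 188, 189, 196, 198, 196, 163, 151, 155, 161, 156, 166, 166, 124, 184, 322, 366, 364, 361]
time: 17.0
position: [0.4354, -0.0646, 0.1838]
tcp_rot: [0.002, 0.698, 0.716, 0.001]
wrist_force: [0.7, -0.2, -2.3]
gripper_width: 0.681
grip_force: 25.0
```

```bash
python3 -m creep '{"dp":[[0.1,0.4,0.5],[0.5,1.1,0.6],[1,2.1,0.6],[1.4,3.1,0.6],[1.9,4.2,0.6],[2.4,5.3,0.6],[2.9,6.4,0.6],[3.4,7.5,0.6],[3.9,8.6,0.6],[4.3,9.6,0.6],[4.6,10.2,0.6],[4.6,10.4,0.6]],"spin":[0.1,0.1,0.1,0.1,0.1,0.1,0.1,0.1,0.1,0.1,0.1,0.1],"grip":[0.5,0.5,0.5,0.5,0.5,0.5,0.5,0.5,0.5,0.5,0.5,0.5]}'
python3 -m creep '{"dp":[[0,0,0],[0,0,0],[0,0,0]],"spin":[0,0,0],"grip":[0.5,0.5,0.5]}'
python3 - <<'E'
from h import *
im=shot('side');cv2.imwrite('pics/s4.png',cv2.resize(im[90:290,220:480,::-1],None,fx=3,fy=3,interpolation=cv2.INTER_CUBIC))
z=r.read_state()['position'][2]-.0618+.08;print(z)
lids(im,z,'side',(240,400,100,260))
E
```

```text
time: 18.0
position: [0.5501, 0.1979, 0.1953]
tcp_rot: [-0.0, 0.694, 0.72, 0.0]
wrist_force: [-1.5, -1.1, -1.5]
gripper_width: 0.681
grip_force: 25.0
time: 18.25
position: [0.5488, 0.1947, 0.1958]
tcp_rot: [-0.0, 0.695, 0.719, -0.0]
wrist_force: [-0.1, 0.3, -1.5]
gripper_width: 0.683
grip_force: 25.0
0.2140999947474776
lid [263.2322 129.4836] 2403 0.2140999947474776 [0.4056 0.2826] [0.147  0.2392] 3.9
lid [328.7576 149.5303] 66 0.2140999947474776 [0.5477 0.202 ] [0.0119 0.038 ] 89.7
lid [329.3265 153.9796] 49 0.2140999947474776 [0.5473 0.1844] [0.0078 0.0377] 89.7
lid [390.0837 181.0867] 980 0.2140999947474776 [0.6829 0.0796] [0.1852 0.0548] 89.5
lid [308.1644 173.9726] 73 0.2140999947474776 [0.497 0.11 ] [0.0215 0.0318] 89.8
lid [334.3075 188.2035] 452 0.2140999947474776 [0.5445 0.054 ] [0.1229 0.1366] 1.9
lid [307.6389 180.75  ] 36 0.2140999947474776 [0.4967 0.0852] [0.007  0.0313] 89.6
lid [375.3333 197.4   ] 30 0.2140999947474776 [0.6431 0.0332] [0.0074 0.04  ] 2.5
lid [312.1818 195.4773] 44 0.2140999947474776 [0.5068 0.0368] [0.0483 0.0085] 4.1
lid [320.6667 203.7333] 225 0.2140999947474776 [0.5388 0.0092] [0.0226 0.1075] 89.5
lid [380.465  217.7134] 157 0.2140999947474776 [ 0.6483 -0.0436] [0.0124 0.1068] 2.1
lid [313.7885 211.0385] 52 0.2140999947474776 [ 0.5093 -0.0145] [0.0063 0.0487] 89.5
lid [324.0523 221.1221] 172 0.2140999947474776 [ 0.5368 -0.0476] [0.0208 0.1036] 85.0
lid [314.2069 227.569 ] 58 0.2140999947474776 [ 0.5094 -0.065 ] [0.0089 0.0495] 89.4
```

View pics/s4.png

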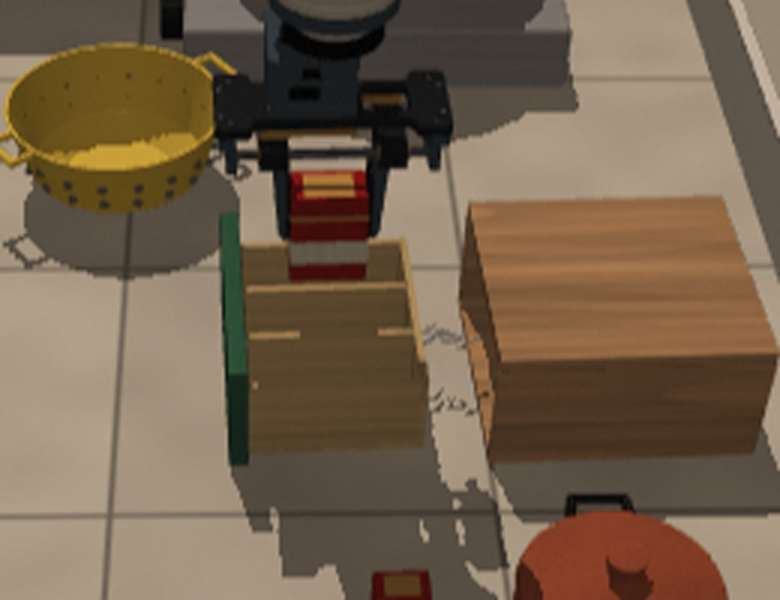

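The tin hangs above the middle lane at crop (328,225), and the divider tops are at crop rows 287 and 334. I'll check the lane centre from these.

```bash
python3 - <<'E'
from h import *
im=cv2.imread('pics/s4.png').sum(2)/3
for x in (270,285): print(x,im[275:300,x].round().astype(int).tolist(),im[322:346,x].round().astype(int).tolist())
for x,rr in((275,(288,335.5)),):
    for z in(.084,.07): print(z,at('side',[220+x/3]*2,[90+q/3-.33 for q in rr],z)[:,:2].tolist())
print(at('side',[220+250/3,220+425/3],[90+310/3]*2,.084)[:,:2].tolist())
E
```

```text
270 [69, 68, 67, 66, 65, 65, 62, 61, 65, 76, 88, 102, 112, 117, 115, 108, 97, 84, 75, 72, 69, 67, 68, 69, 70] [68, 67, 66, 64, 63, 62, 64, 69, 74, 84, 97, 108, 116, 118, 114, 106, 93, 81, 70, 66, 68, 69, 69, 69]
285 [71, 71, 70, 68, 66, 65, 65, 65, 72, 84, 97, 108, 114, 114, 109, 99, 87, 75, 70, 70, 69, 69, 70, 70, 70] [66, 65, 65, 65, 63, 62, 65, 70, 77, 88, 102, 113, 120, 121, 115, 104, 91, 78, 68, 64, 67, 69, 70, 70]
0.084 [[0.5076188929281861, 0.22461545960591078], [0.5066707819002227, 0.1637015994370633]]
0.07 [[0.5079464121420745, 0.241371933690664], [0.5069850270374662, 0.17960524592592175]]
[[0.4862424664339851, 0.19486883765591012], [0.6329555690656007, 0.19369164604406264]]
```

```bash
python3 -m creep '{"dp":[[0,0,-0.8],[0,0,-1.6],[0,0,-2.2],[0,0,-2.7],[0,0,-3.2],[0,0,-3.7],[0,0,-4.2],[0,0,-4.5],[0,0,-4.6],[0,0,-4.6]],"spin":[0,0,0,0,0,0,0,0,0,0],"grip":[0.5,0.5,0.5,0.5,0.5,0.5,0.5,0.5,0.5,0.5]}'
python3 -m creep '{"dp":[[0,0,-0.08],[0,0,-0.16],[0,0,-0.16]],"spin":[0,0,0],"grip":[0.5,0.5,0.5]}'
```

```text
time: 19.13
position: [0.5492, 0.1952, 0.0807]
tcp_rot: [-0.0, 0.695, 0.719, -0.0]
wrist_force: [0.8, -0.1, -1.2]
gripper_width: 0.68
grip_force: 25.0
time: 19.38
position: [0.5495, 0.1957, 0.0771]
tcp_rot: [0.0, 0.695, 0.719, 0.0]
wrist_force: [-0.2, 0.5, -2.1]
gripper_width: 0.678
grip_force: 25.0
```

```bash
python3 -m creep '{"dp":[[0,0,-0.05],[0,0,-0.1],[0,0,-0.1]],"spin":[0,0,0],"grip":[0.5,0.5,0.5]}'
```

```text
time: 19.63
position: [0.5506, 0.1959, 0.0757]
tcp_rot: [0.001, 0.695, 0.719, 0.001]
wrist_force: [1.1, -1.8, 13.9]
gripper_width: 0.678
grip_force: 25.0
```

```bash
python3 -m creep '{"dp":[[0,0,0],[0,0,0],[0,0,0],[0,0,0.3],[0,0,1],[0,0,2],[0,0,3],[0,0,4],[0,0,4.9],[0,0,5],[0,0,5]],"spin":[0,0,0,0,0,0,0,0,0,0,0],"grip":[0.85,0.85,0.85,0.85,0.85,0.85,0.85,0.85,0.85,0.85,0.85]}'
python3 -m creep '{"dp":[[-1,0,0],[-2.4,0,0],[-3.8,-0.1,0],[-5.2,-0.1,0],[-5.8,-0.2,0],[-5.8,-0.2,0],[-5.8,-0.2,-1.2],[-5.8,-0.2,-2.4],[-5.8,-0.2,-3.6],[-5.8,-0.2,-4.6],[-5.8,-0.2,-4.6]],"spin":[0,0,0,0,0,0,0,0,0,0,0],"grip":[0,0,0,0,0,0,0,0,0,0,0]}'
python3 - <<'E'
from h import *
im=shot('side');cv2.imwrite('pics/s5.png',cv2.resize(im[90:290,220:480,::-1],None,fx=3,fy=3,interpolation=cv2.INTER_CUBIC))
E
```

```text
time: 20.55
position: [0.5501, 0.1959, 0.2012]
tcp_rot: [0.001, 0.695, 0.719, 0.001]
wrist_force: [0.3, -0.6, -0.0]
gripper_width: 0.854
grip_force: 0.0
time: 21.47
position: [0.4026, 0.1899, 0.0805]
tcp_rot: [-0.002, 0.695, 0.719, -0.003]
wrist_force: [-2.1, -0.8, -0.9]
gripper_width: 0.076
grip_force: 0.0
```

View pics/s5.png

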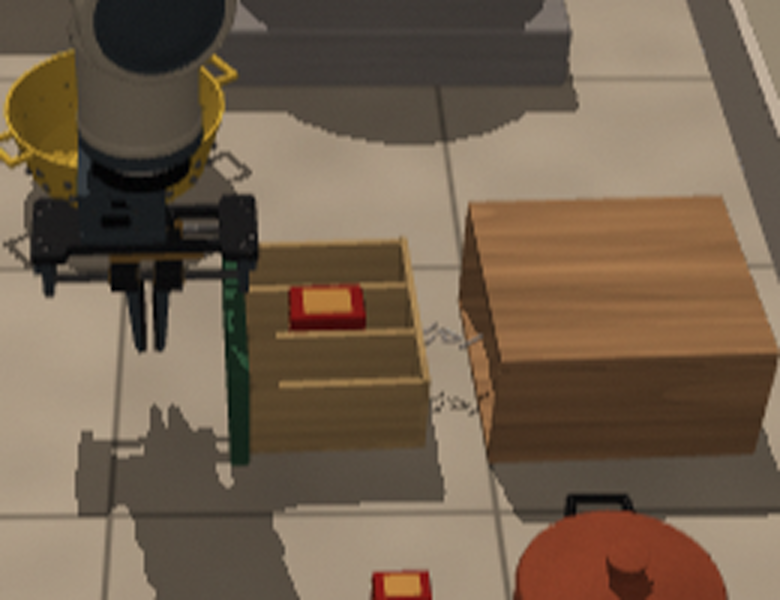

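The tin stands upright in the middle lane at crop (327,305), and the closed fingers are in front of the green face. Next I push.

```bash
python3 -m creep '{"dp":[[0.8,0.05,0.2],[1.5,0.1,0.2],[1.8,0.1,0.2],[2.1,0.1,0.2],[2.4,0.1,0.2],[2.8,0.1,0.2],[3.2,0.1,0.2],[3.7,0.15,0.2],[4.2,0.15,0.2],[4.7,0.15,0.2],[5.2,0.2,0.2],[5.7,0.2,0.2]],"spin":[0,0,0,0,0,0,0,0,0,0,0,0],"grip":[0,0,0,0,0,0,0,0,0,0,0,0]}' 20
python3 -m creep '{"dp":[[0.5,0,0],[1,0,0],[1.5,0.05,0],[2,0.05,0],[2.4,0.1,0],[2.8,0.1,0],[3.1,0.1,0],[3.4,0.1,0],[3.6,0.1,0],[3.7,0.1,0],[3.8,0.1,0],[3.8,0.1,0]],"spin":[0,0,0,0,0,0,0,0,0,0,0,0],"grip":[0,0,0,0,0,0,0,0,0,0,0,0]}'
```

```text
time: 22.52
position: [0.5471, 0.1956, 0.0893]
tcp_rot: [-0.0, 0.695, 0.719, -0.001]
wrist_force: [-4.8, 3.4, 0.7]
gripper_width: 0.001
grip_force: 2.1
time: 23.52
position: [0.6417, 0.1984, 0.0891]
tcp_rot: [-0.001, 0.695, 0.719, -0.0]
wrist_force: [-3.7, 2.0, -0.2]
gripper_width: 0.004
grip_force: 2.2
```

Press to the inner stop (TCP x ≈ 0.652), in small steps as before.

```bash
python3 -m creep '{"dp":[[0.1,0,0],[0.2,0,0],[0.3,0,0],[0.36,0,0],[0.36,0,0]],"spin":[0,0,0,0,0],"grip":[0,0,0,0,0]}';python3 -m creep '{"dp":[[0.06,0,0],[0.06,0,0]],"spin":[0,0],"grip":[0,0]}'
```

```text
time: 23.93
position: [0.6504, 0.1985, 0.0891]
tcp_rot: [-0.001, 0.695, 0.719, -0.001]
wrist_force: [-4.7, 2.8, 0.5]
gripper_width: 0.006
grip_force: 2.4
time: 24.1
position: [0.6518, 0.1985, 0.089]
tcp_rot: [-0.001, 0.695, 0.719, -0.001]
wrist_force: [-5.1, 3.5, 0.4]
gripper_width: 0.002
grip_force: 2.7
```

```bash
python3 -m creep '{"dp":[[0.06,0,0],[0.06,0,0]],"spin":[0,0],"grip":[0,0]}'
```

```text
time: 24.27
position: [0.6522, 0.1985, 0.089]
tcp_rot: [-0.002, 0.695, 0.719, -0.001]
wrist_force: [-13.0, 3.9, 5.1]
gripper_width: 0.008
grip_force: 6.5
```

```bash
python3 -m creep '{"dp":[[-0.4,0,0],[-1,0,0],[-2.2,0,0],[-3.4,0,0],[-3.6,0,1],[-3.6,-1,2.2],[-3.6,-2.4,3.4],[-3.8,-3.8,4.4],[-4,-5.2,4.4],[-4.2,-6.6,4.4],[-4.4,-8,4.4],[-4.4,-8,4.4]],"spin":[0,0,0,0,0,0,0,0,0,0,0,0],"grip":[0,0,0,0,0,0,0,0,0,0,0,0]}'
python3 -m creep '{"dp":[[-0.5,-1,0],[-1,-2,0],[-1,-3,0],[-1,-4,0],[-1,-4,0],[-1,-4,0]],"spin":[0,0,0,0,0,0],"grip":[0,0,0,0,0,0]}'
python3 - <<'E'
from h import *
im=shot('top')
g=cv2.inRange(cv2.cvtColor(im,cv2.COLOR_RGB2HSV),(55,70,15),(95,255,255))
for u in (226,240,260,280,296): print(u,np.nonzero(g[:,u])[0])
s=shot('side');cv2.imwrite('pics/end.png',np.hstack([cv2.resize(im,(400,300)),cv2.resize(s,(400,300))])[:,:,::-1])
E
```

```text
time: 25.27
position: [0.5436, -0.0071, 0.1999]
tcp_rot: [0.001, 0.696, 0.718, -0.0]
wrist_force: [1.7, -0.1, -0.0]
gripper_width: 0.004
grip_force: 0.0
time: 25.77
position: [0.5192, -0.1031, 0.1995]
tcp_rot: [0.0, 0.696, 0.718, 0.0]
wrist_force: [0.2, 0.3, -0.6]
gripper_width: 0.008
grip_force: 0.0
226 [186 187 188 189 190 191 192 193 194 195 196 197]
240 [185 186 187 188 189 190 191 192 193 194 195 196 197]
260 [185 186 187 188 189 190 191 192 193 194 195 196 197]
280 [185 186 187 188 189 190 191 192 193 194 195 196 197]
296 [185 186 187 188 189 190 191 192 193 194 195 196 197]
```

View pics/end.png

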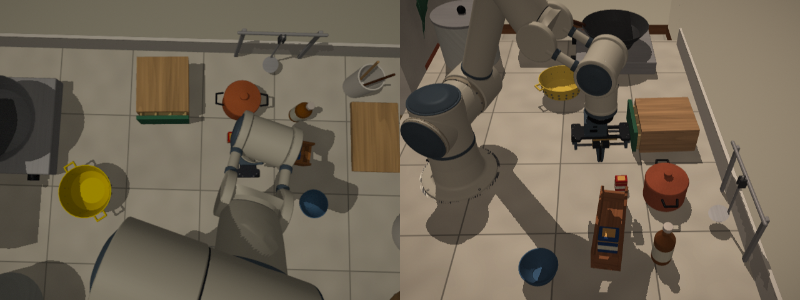

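The green front is back at rows 185–197, the same as when it was first shut, about 1.5 s after I let go. The other objects are in place and nothing is touched, so I'm handing it in.

```bash
python3 -c "
from plant import r
print(r.finish_job())"
```

```text
the job is handed in; nothing more can be done
None
```

The job is handed in: the red tin was set on the counter, regripped across its 62 mm and stood upright in the middle drawer lane, the drawer latched shut and stayed shut, and the last pictures showed nothing else moved (no verdict was returned).

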